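# Bring a screw jack up under a clamped blank

## Robot

A 7-joint arm with a two-finger parallel gripper is mounted at the origin on a cart in front of the work surface, level with it; the furniture and walls round the work are solid. World frame = base frame: x ahead of the robot, y to its left, z up, the work surface at z = 0. Lengths are in m, angles in rad, forces in N, time in s.
With the tool pointing down it reaches from about 0.425 to 0.875 m from the base axis. Payload 4.7 kg.
Tool frame: the origin (TCP) lies at the very end of the fingers, on their centre line; the grasp point (between the pads) lies 19 mm behind it; z points along the fingers, y is the line along which they close (so a half turn about z gives the same grasp; the last joint's range is limited). The gripper opens to 87 mm and grips with 3 to 60 N. Pads are 19 mm wide; open, the fingers measure 117 mm over their backs; the gripper's body (75 mm by 190 mm) begins 51 mm behind the grasp point.
Start: joints at [-1.12, 0.321, -0.07, 1.45, 0.023, 1.371, -0.057], TCP at [0.275, 0.589, 0.223] pointing down, gripper open.
Joint ranges: [-2.86, 2.86], [-0.3, 2.09], [-1.38, 1.24], [0.06, 2.45], [-1.56, 4.7], [0.09, 2.05], [-2.69, 2.69]. Speed limits (rad/s): [2.57, 2.57, 3.14, 3.14, 3.14, 3.14, 3.14].

## Interface

Orientations are given as a rotation vector (axis times angle).
In Python, from bench import ctrl, get_image, job gives the robot as it stands.
- The arm moves only by the shell command python3 -m crank 'ROWS' [FORCE]. ROWS is JSON, a list that holds one entry, the list of rows, each a list of 5 numbers: the shift along the tool's x, y, z in mm, then the turn about the tool's z in rad, then the closure, from -1 (fully open) to 1 (shut), so that 0 is half open. A call has 1 to 10 rows; each row shifts and turns the commanded pose from where the row before left it, along the tool's axes as they then stand; what a row does not reach is not made up. A row lasts 1/12 s, in which the tool goes at most 41.7 mm and 7.16 degrees, less where a joint would pass 70% of its speed; a pose out of reach is approached as far as the arm can. A call with a gripper value outside its range is refused whole. The fingers move at their own pace and stop on an object; FORCE is the grip in N (left out, the last holds). Time passes only in rows, so rows that do not move let the fingers close. It gives the time, the measured TCP pose, the force, the opening and the grip force at its end, in the units of the state.
- ctrl.get_state(): the state, without advancing time (a new reading comes with each control period).
- get_image(name): name is "side" or "top" or "wrist"; returns a dict with "pixels" (420x560x3 uint8, red, green, blue), "fx", "fy", "cx", "cy" (pixels), "T" (4x4, takes a point from camera to world coordinates); the wrist camera has in their place "T_tool_cam" (4x4, takes a point from camera to tool coordinates, whose origin is the TCP and whose axes are the flange's). Camera axes: x right, y down, z forward; pixel columns grow to the right and rows downward; lengths in m; the calibration is good to about 2 mm. The wrist camera is an equidistant fisheye: a pixel r from the principal point sees the ray r / f radians off the axis. A picture is of the moment at which its call begins: read the wrist's pose just before it. There is no depth.
- job.close_job(): hands the job in; it is judged then, once.
The state is a dict: "time": time; "joint_positions": joint angles; "qd": joint speeds; "joint_torque": joint torques, N m; "position": TCP position; "tool_rot": TCP orientation; "ft_force": force on the tool from outside, world axes, zero at the start; "torque": the same for the moment, N m; "grip_width": opening from 0.0 (shut) to 1.0 (fully open); "grip_force": force on a finger pad.
Only numpy, scipy, OpenCV 4.12 (cv2) and the standard library are available. Lean on these libraries where they do the work, as an engineer would, in place of code of your own. Each camera call takes 0.05 s, during which the arm holds its last target. There are 200 camera calls.

## Task

The round aluminium blank is clamped by its far edge and its free side overhangs the scissor jack. Turn the knob at the front of the jack clockwise, seen from above, until the platform just touches the underside of the blank and lightly supports it; feel for the contact and do not force the blank upward. Then let go of the knob, and leave the loose parts beside the jack where they are.

Things in the scene. Friction and masses are not known exactly. Their poses are not given: they have to be found in the camera images.
- jack: Grey scissor jack, fixed, base 235x84x10 mm. Origin on the surface under its platform's centre; +x points from knob to platform. Platform: aluminium plate 88x84x8 mm on crossed bars; its top starts 65 to 71 mm up (unknown, 7 to 13 mm under the blank), rises 4 mm per rad of the knob (25 mm a turn) and stays when let go.
- knob_grip (a point): On the knob's upright axis at grip height, 108 mm up, 135 mm to -x of the jack's origin. Black knurled knob, 38 mm wide, 92 to 122 mm up; below it a 28 mm collar (70 to 82 mm up) on a 44 mm square post. Clockwise from above raises. Friction resists with 0.3 N m both ways; under load each newton from the blank adds 0.004 N m that turns the knob back. Stiffens about 0.4 N m per rad at contact.
- blank: Round aluminium disc, 152 mm wide, 15 mm thick; origin at the centre of its underside, 78 mm above the surface, z up. Its far rim is clamped in a grey fixture block 106 mm tall with a dark strap; the near side overhangs the platform. Stiff: platform and blank together give about 1 mm per 25 N.
- v_block: Loose hardened steel V-block, 33x40x34 mm, beside the jack; origin at the centre of its underside. Leave it.
- bored_housing: Loose turned aluminium housing with a flange and a bore, 46 mm across, 34 mm tall, beside the jack; origin at the centre of its underside. Leave it.
- steel_key: Loose bar of key steel, 8x32x8 mm, beside the jack; origin at the centre of its underside. Leave it.

How it is judged:
By the outcome, as a careful person would: the job done as asked, in the order asked, and still so for the second after the job is handed in, with the robot touching nothing.
It also fails if it takes over 64 s, if anything falls off the work surface, if the arm or the gripper's body presses on something with over 40 N, if the wrist force passes 120 N, or if a joint passes its speed limit or range.

## Working session

There is one attempt and no reset: what is moved stays moved. The work goes in short steps, Python scripts to look and compute and a shell command to move; the robot and the scene stay as the last step left them, time stands still between calls to the robot, and variables do not carry over. Pictures are saved under pics/ and viewed, at most 10 in all, crops included, and the job is handed in when it is done.

```bash
mkdir -p pics; python3 - <<'E'
from bench import ctrl,get_image
import cv2,numpy as np
s=ctrl.get_state();print(s)
for n in("top","side"):
    g=get_image(n);cv2.imwrite(f"pics/{n}0.png",g["pixels"][:,:,::-1]);print(n,g["fx"],g["cx"],g["cy"],np.round(g["T"],3).tolist())
E
```

```text
{'time': 0.0, 'joint_positions': array([-1.11990871,  0.32181889, -0.07011021,  1.45168955,  0.02258399,
        1.37080356, -0.05690514]), 'qd': array([ 0.000177  ,  0.00073833,  0.00164083,  0.00161582, -0.00027508,
       -0.00069035,  0.00080678]), 'joint_torque': array([-3.51343788e-04, -4.91284883e+01, -4.04369496e-01, -3.12531245e+01,
       -6.39478443e-02,  4.34904615e-02,  2.05965980e-04]), 'position': array([0.27475725, 0.58845105, 0.22145709]), 'tool_rot': array([-6.80516816e-01, -3.06664813e+00,  2.98601138e-03]), 'ft_force': array([ 0.10678436, -0.32063361, -0.67151724]), 'torque': array([ 0.03397881, -0.01747973, -0.02621651]), 'grip_force': 0.0, 'grip_width': 0.9987686191892252}
top 431.06582269157434 274.2713671407346 209.86857468399288 [[-0.02, -0.99, 0.139, 0.451], [-1.0, 0.018, -0.018, 0.055], [0.015, -0.139, -0.99, 1.039], [0.0, 0.0, 0.0, 1.0]]
side 539.1214700858457 275.60094942805534 212.5947030959554 [[0.994, -0.031, 0.102, 0.468], [-0.105, -0.441, 0.891, -0.913], [0.017, -0.897, -0.442, 0.572], [0.0, 0.0, 0.0, 1.0]]
```

View pics/top0.png

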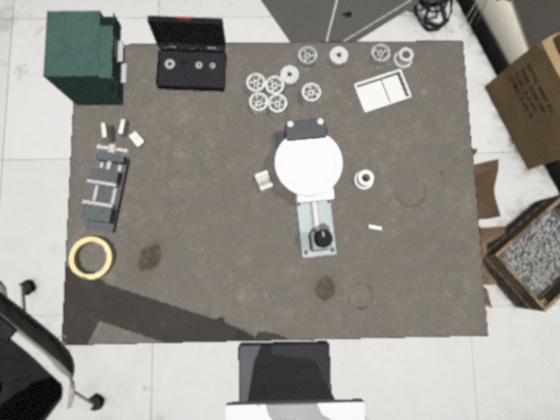

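View pics/side0.png

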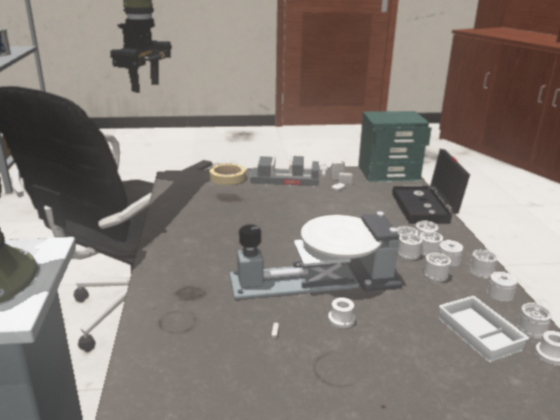

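The top view shows the knob at about (321,238), the blank at (309,163), the fixture above it, the V-block at (263,181), the housing at (364,179) and the key at (375,227). In the side view the knob is at (250,235). Next I'll triangulate the knob and the blank.

```bash
cat > h.py <<'E'
import cv2,numpy as np
from bench import ctrl,get_image
def plane(g,u,v,z):
    T=np.array(g["T"]);d=T[:3,:3]@[(u-g["cx"])/g["fx"],(v-g["cy"])/g["fy"],1]
    return T[:3,3]+d*(z-T[2,3])/d[2]
def blob(m,x0,y0,x1,y1):
    k=np.zeros_like(m,np.uint8);k[y0:y1,x0:x1]=m[y0:y1,x0:x1]
    n,l,s,c=cv2.connectedComponentsWithStats(k);i=1+np.argmax(s[1:,4]);return s[i],c[i]
E
python3 - <<'E'
from h import *
t=get_image("top");a=get_image("side")
for n,g,b in(("top",t,(300,215,345,255)),("side",a,(232,220,268,262))):
    s,c=blob((g["pixels"].max(2)<60),*b);print(n,s,c,[plane(g,*c,z).round(3) for z in(.107,.122)])
s,c=blob(t["pixels"].min(2)>170,265,125,350,196);print("blank",s,c,plane(t,*c,.093).round(3))
for n,(u,v) in dict(vblock=(263,181),housing=(364,179),key=(375,227)).items():print(n,plane(t,u,v,.02).round(3))
im=np.hstack([cv2.resize(t["pixels"][205:265,290:350],(400,400)),cv2.resize(a["pixels"][220:270,225:275],(400,400))])
cv2.imwrite("pics/k.png",im[:,:,::-1])
E
```

```text
top [315 231  16  15 161] [322.14285714 238.88198758] [array([ 0.517, -0.064,  0.107]), array([ 0.516, -0.062,  0.122])]
side [241 230  19  17 244] [249.70491803 238.48770492] [array([ 0.519, -0.075,  0.107]), array([ 0.517, -0.102,  0.122])]
blank [ 275  136   68   60 3370] [309.01691395 165.68130564] [ 0.683 -0.042  0.093]
vblock [0.665 0.063 0.02 ]
housing [ 0.666 -0.181  0.02 ]
key [ 0.549 -0.202  0.02 ]
```

View pics/k.png

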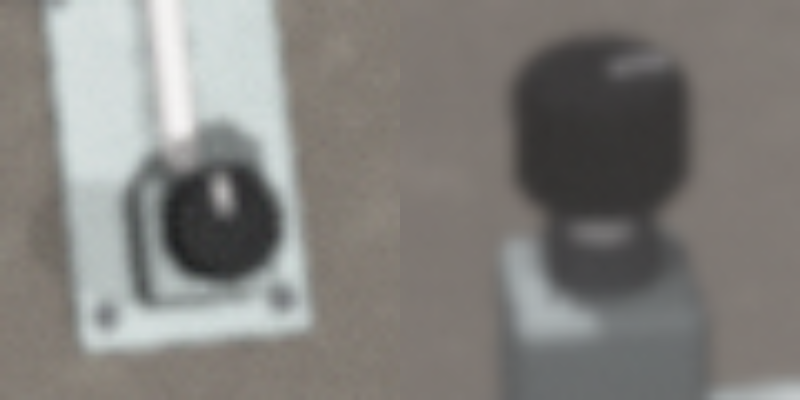

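```bash
python3 -m crank '[[[-27,-27,0,0,-1],[-27,-27,0,0,-1],[-27,-27,0,0,-1],[-27,-27,0,0,-1],[-27,-27,0,0,-1],[-27,-27,0,0,-1],[-27,-27,0,0,-1],[-27,-27,0,0,-1]]]' 50; python3 -c "
from h import *
print(ctrl.get_state()['joint_positions'].round(3))"
```

```text
time: 0.87
position: [0.3796, 0.3, 0.2226]
tool_rot: [0.681, 3.067, 0.001]
ft_force: [0.9, 0.6, 0.8]
grip_width: 0.997
grip_force: 0.0
[-0.834 -0.035  0.108  1.853  0.004  1.323  0.407]
```

```bash
python3 -m crank '[[[-28,-27,0,0,-1],[-28,-27,0,0,-1],[-28,-27,0,0,-1],[-28,-27,0,0,-1],[-28,-27,0,0,-1],[-28,-27,0,0,-1],[-28,-27,0,0,-1],[-28,-27,0,0,-1],[-28,-27,0,0,-1],[-28,-27,0,0,-1]]]' && python3 -m crank '[[[0,0,0,-0.1,-1],[0,0,0,-0.1,-1],[0,0,0,-0.1,-1],[0,0,0,-0.1,-1],[0,0,0,-0.1,-1],[0,0,0,-0.1,-1],[0,0,0,-0.1,-1],[0,0,0,-0.1,-1],[0,0,0,0,-1]]]'; python3 -c "
from h import *
s=ctrl.get_state();g=get_image('wrist')
print(s['joint_positions'].round(3),s['position'],s['tool_rot'],s['torque'],g['fx'],g['cx'],g['cy'],np.round(g['T_tool_cam'],3).tolist())
cv2.imwrite('pics/w1.png',g['pixels'][:,:,::-1])"
```

```text
time: 1.7
position: [0.5191, -0.0631, 0.2228]
tool_rot: [0.68, 3.066, 0.001]
ft_force: [0.6, 0.6, 0.8]
grip_width: 0.998
grip_force: 0.0
time: 2.45
position: [0.5187, -0.0612, 0.2225]
tool_rot: [0.571, -3.089, -0.0]
ft_force: [0.8, -0.3, 0.5]
grip_width: 1.002
grip_force: 0.0
[-0.446  0.042  0.531  1.783 -0.022  1.323  2.026] [ 0.51872311 -0.06123029  0.22245707] [ 5.71176393e-01 -3.08913057e+00 -1.46079055e-04] [ 0.11692755  0.02814527 -0.02195954] 325.19226210127806 278.9278321460564 210.72903828944376 [[0.001, -0.956, -0.293, 0.081], [1.0, 0.0, 0.0, -0.001], [-0.0, -0.293, 0.956, -0.163], [0.0, 0.0, 0.0, 1.0]]
```

View pics/w1.png

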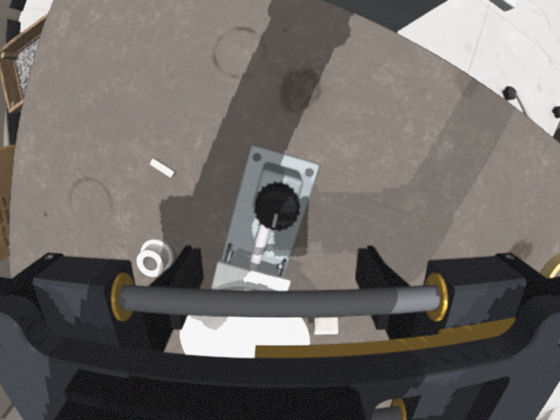

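The wrist view shows the knob centred at (277,206), which puts it at (0.516,-0.065) and agrees with the other views. I'll descend on it.

```bash
python3 -m crank '[[[4,-3,26,0,-1],[0,0,30,0,-1],[0,0,30,0,-1],[0,0,25,0,-1],[0,0,15,0,-1],[0,0,6,0,-1],[0,0,0,0,-1],[0,0,0,0,-1]]]'; python3 -m crank '[[[0,0,0,0,-0.1],[0,0,0,0,-0.1],[0,0,0,0,-0.1],[0,0,0,0,-0.1],[0,0,0,0,-0.1]]]'; python3 -c "
from h import *
s=ctrl.get_state();g=get_image('wrist')
print(s['position'],s['torque'],s['grip_width'])
cv2.imwrite('pics/w2.png',g['pixels'][:,:,::-1])"
```

```text
time: 3.17
position: [0.5167, -0.0655, 0.0912]
tool_rot: [-0.565, 3.09, -0.0]
ft_force: [0.1, 0.0, 0.4]
grip_width: 0.998
grip_force: 0.0
time: 3.58
position: [0.5165, -0.0654, 0.091]
tool_rot: [-0.567, 3.089, 0.0]
ft_force: [-1.0, 0.0, 1.3]
grip_width: 0.707
grip_force: 0.0
[ 0.51647344 -0.06538907  0.09101876] [ 0.0362171   0.05435077 -0.04097847] 0.7070469898862739
```

View pics/w2.png

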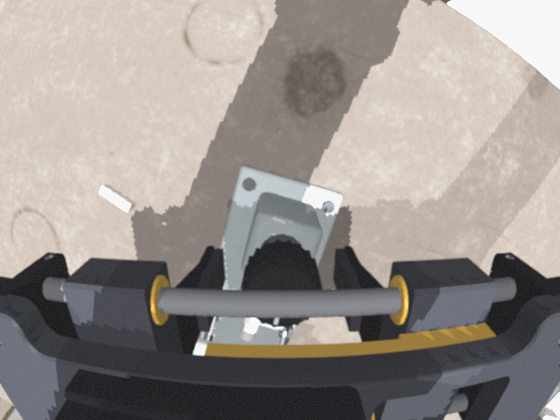

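The knob spans columns 245–320 and sits evenly between the fingers at about 222 and 345. I'll close on it.

```bash
python3 -m crank '[[[0,0,0,0,0.5],[0,0,0,0,0.5],[0,0,0,0,1],[0,0,0,0,1],[0,0,0,0,1],[0,0,0,0,1],[0,0,0,0,1],[0,0,0,0,1],[0,0,0,0,1],[0,0,0,0,1]]]' 55; python3 -c "
from h import *
s=ctrl.get_state()
print(s['position'],s['torque'],s['grip_width'],s['joint_positions'][6])"; python3 -m crank '[[[0,0,0,0.06,1],[0,0,0,0.06,1],[0,0,0,0.06,1],[0,0,0,0.06,1]]]';python3 -c "
from h import *
s=ctrl.get_state()
print(s['position'],s['torque'],s['ft_force'],s['tool_rot'],s['joint_positions'][6])"
```

```text
time: 4.47
position: [0.5158, -0.0645, 0.0905]
tool_rot: [0.568, -3.089, -0.002]
ft_force: [-2.5, 4.3, 3.1]
grip_width: 0.423
grip_force: 55.0
[ 0.51584006 -0.0645201   0.09053423] [1.01719546 0.65736706 0.0546962 ] 0.4229359476812668 2.094791121218832
time: 4.8
position: [0.5156, -0.0638, 0.0905]
tool_rot: [0.192, -3.134, -0.003]
ft_force: [-3.5, 5.9, 4.5]
grip_width: 0.42
grip_force: 55.0
[ 0.51564259 -0.06378009  0.09052048] [1.34493044 0.73021772 0.30100243] [-3.51112475  5.87126606  4.53447648] [ 1.91836167e-01 -3.13439629e+00 -3.12087922e-03] 1.8569712990997238
```

```bash
cat > r.py <<'E'
from h import *
from scipy.spatial.transform import Rotation as R
f=lambda v:(lambda x:np.arctan2(x[1],x[0]))(R.from_rotvec(v).as_matrix()[:,0])
s=ctrl.get_state();a=(f([.568,-3.089,0])-f(s['tool_rot'])+.5)%(2*np.pi)-.5
print("ang %.3f Mz %.3f"%(a,s['torque'][2]),s['ft_force'].round(1),s['position'].round(4),"q7 %.2f"%s['joint_positions'][6])
E
python3 r.py
for i in 1; do python3 -m crank '[[[0,0,0,0.06,1],[0,0,0,0.06,1],[0,0,0,0.06,1],[0,0,0,0.06,1]]]' >/dev/null; python3 r.py; done
python3 -m crank '[[[0,0,0,0.06,1],[0,0,0,0.06,1],[0,0,0,0.06,1],[0,0,0,0.06,1]]]' >/dev/null; python3 r.py
python3 -m crank '[[[0,0,0,0.06,1],[0,0,0,0.06,1],[0,0,0,0.06,1],[0,0,0,0.06,1]]]' >/dev/null; python3 r.py
```

```text
ang 0.241 Mz 0.301 [-3.5  5.9  4.5] [ 0.5156 -0.0638  0.0905] q7 1.86
ang 0.481 Mz 0.351 [-3.9  6.6  3.6] [ 0.5157 -0.063   0.0905] q7 1.62
ang 0.720 Mz 0.323 [-2.7  8.7  3.5] [ 0.5158 -0.0622  0.0905] q7 1.39
ang 0.960 Mz 0.329 [-2.8 11.   2.3] [ 0.5162 -0.0616  0.0905] q7 1.15
```

The lateral force is growing because the grip centre is slightly off the knob axis, so I'll correct the command sideways.

```bash
python3 -m crank '[[[1,1.5,0,0.06,1],[1,1.5,0,0.06,1],[0,0,0,0.06,1],[0,0,0,0.06,1]]]' >/dev/null; python3 r.py
python3 -m crank '[[[0,0,0,0.06,1],[0,0,0,0.06,1],[0,0,0,0.06,1]]]' >/dev/null; python3 r.py
```

```text
ang 1.202 Mz 0.275 [-0.2  4.9  1.9] [ 0.5168 -0.0609  0.0906] q7 0.91
ang 1.381 Mz 0.288 [ 2.1  5.4 -0.2] [ 0.5172 -0.0605  0.0906] q7 0.73
```

```bash
python3 -m crank '[[[0,0,0,0.05,1],[0,0,0,0.05,1]]]' >/dev/null; python3 r.py
python3 -m crank '[[[0,0,0,0.05,1],[0,0,0,0.05,1]]]' >/dev/null; python3 r.py
python3 -m crank '[[[0,0,0,0.05,1],[0,0,0,0.05,1]]]' >/dev/null; python3 r.py
python3 -m crank '[[[0,0,0,0.05,1]]]' >/dev/null; python3 r.py
python3 -m crank '[[[0,0,0,0.05,1]]]' >/dev/null; python3 r.py
python3 -c "
from h import *
g=get_image('side')['pixels'][205:300,225:415]
cv2.imwrite('pics/s1.png',cv2.resize(g,(760,380),interpolation=2)[:,:,::-1])"
```

```text
ang 1.481 Mz 0.278 [ 2.8  5.1 -1.3] [ 0.5175 -0.0604  0.0906] q7 0.64
ang 1.581 Mz 0.339 [ 3.   4.3 -2.5] [ 0.5178 -0.0602  0.0906] q7 0.54
ang 1.680 Mz 0.324 [ 3.1  5.3 -2.9] [ 0.5181 -0.0602  0.0906] q7 0.44
ang 1.730 Mz 0.339 [ 4.   5.3 -3.4] [ 0.5183 -0.0602  0.0906] q7 0.39
ang 1.780 Mz 0.311 [ 5.4  5.7 -4.3] [ 0.5184 -0.0601  0.0906] q7 0.34
```

View pics/s1.png

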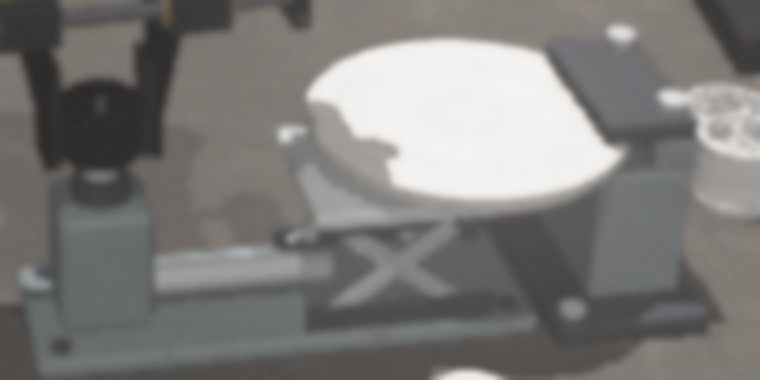

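```bash
python3 -m crank '[[[1,1.5,0,0.04,1],[1,1,0,0.04,1]]]' >/dev/null; python3 r.py
python3 -m crank '[[[0,0,0,0.04,1]]]' >/dev/null; python3 r.py
python3 -m crank '[[[0,0,0,0.04,1]]]' >/dev/null; python3 r.py
python3 -m crank '[[[0,0,0,0.04,1]]]' >/dev/null; python3 r.py
python3 -m crank '[[[0,0,0,0.04,1]]]' >/dev/null; python3 r.py
```

```text
ang 1.861 Mz 0.276 [-2.7 -1.3  1.6] [ 0.5188 -0.06    0.0905] q7 0.26
ang 1.901 Mz 0.259 [-0.4  1.7  0.9] [ 0.5189 -0.06    0.0906] q7 0.23
ang 1.941 Mz 0.255 [-0.7  1.2 -0.9] [ 0.519  -0.06    0.0906] q7 0.19
ang 1.981 Mz 0.268 [ 0.6  2.3 -1.2] [ 0.5191 -0.06    0.0906] q7 0.15
ang 2.021 Mz 0.329 [ 1.5  1.2 -1.3] [ 0.5193 -0.06    0.0906] q7 0.11
```

```bash
python3 -m crank '[[[0,0,0,0.04,1]]]' >/dev/null; python3 r.py
python3 -m crank '[[[0,0,0,0.04,1]]]' >/dev/null; python3 r.py
python3 -m crank '[[[0,0,0,0.04,1]]]' >/dev/null; python3 r.py
python3 -m crank '[[[0,0,0,0.04,1]]]' >/dev/null; python3 r.py
```

```text
ang 2.061 Mz 0.326 [ 1.4  1.  -1.5] [ 0.5194 -0.0601  0.0906] q7 0.07
ang 2.101 Mz 0.302 [ 1.6  1.  -1.7] [ 0.5195 -0.0601  0.0906] q7 0.03
ang 2.141 Mz 0.325 [ 3.5  1.7 -2.8] [ 0.5196 -0.0601  0.0906] q7 -0.01
ang 2.181 Mz 0.323 [ 2.8  1.7 -3.1] [ 0.5198 -0.0601  0.0906] q7 -0.05
```

```bash
python3 -m crank '[[[0,0,0,0.04,1]]]' >/dev/null; python3 r.py
python3 -m crank '[[[0,0,0,0.04,1]]]' >/dev/null; python3 r.py
python3 -m crank '[[[0,0,0,0.04,1]]]' >/dev/null; python3 r.py
python3 -m crank '[[[0,0,0,0.04,1]]]' >/dev/null; python3 r.py
```

```text
ang 2.221 Mz 0.340 [ 2.8  0.9 -2.9] [ 0.5199 -0.0602  0.0906] q7 -0.08
ang 2.261 Mz 0.383 [ 2.9  0.9 -2.9] [ 0.52   -0.0602  0.0906] q7 -0.12
ang 2.301 Mz 0.339 [ 4.2  1.  -2.7] [ 0.5201 -0.0603  0.0906] q7 -0.16
ang 2.341 Mz 0.297 [ 4.4  0.6 -4. ] [ 0.5203 -0.0603  0.0906] q7 -0.20
```

```bash
python3 -m crank '[[[0,0,0,0.04,1]]]' >/dev/null; python3 r.py
python3 -m crank '[[[0,0,0,0.04,1]]]' >/dev/null; python3 r.py
python3 -m crank '[[[0,0,0,0.04,1]]]' >/dev/null; python3 r.py
python3 -m crank '[[[0,0,0,0.04,1]]]' >/dev/null; python3 r.py
```

```text
ang 2.381 Mz 0.302 [ 4.9  0.1 -3.7] [ 0.5203 -0.0603  0.0906] q7 -0.24
ang 2.421 Mz 0.295 [ 5.1  0.4 -4.9] [ 0.5205 -0.0604  0.0906] q7 -0.28
ang 2.461 Mz 0.374 [ 5.6  1.  -5.7] [ 0.5206 -0.0605  0.0906] q7 -0.32
ang 2.501 Mz 0.251 [ 5.3  0.7 -6.8] [ 0.5207 -0.0605  0.0906] q7 -0.35
```

```bash
python3 -m crank '[[[0,0,0,0.04,1]]]' >/dev/null; python3 r.py
python3 -m crank '[[[0,0,0,0.04,1]]]' >/dev/null; python3 r.py
python3 -m crank '[[[0,0,0,0.04,1]]]' >/dev/null; python3 r.py
python3 -m crank '[[[0,0,0,0.04,1]]]' >/dev/null; python3 r.py
python3 -c "
from h import *
g=get_image('side')['pixels'][205:300,225:415]
cv2.imwrite('pics/s2.png',cv2.resize(g,(760,380),interpolation=2)[:,:,::-1])"
```

```text
ang 2.542 Mz 0.318 [ 5.6 -0.  -6.3] [ 0.5208 -0.0606  0.0906] q7 -0.39
ang 2.581 Mz 0.358 [ 5.8 -0.7 -6.2] [ 0.5209 -0.0607  0.0906] q7 -0.43
ang 2.622 Mz 0.322 [ 7.1 -1.3 -7. ] [ 0.521  -0.0608  0.0906] q7 -0.47
ang 2.662 Mz 0.395 [ 6.4 -1.  -8.1] [ 0.5211 -0.0609  0.0906] q7 -0.51
```

View pics/s2.png

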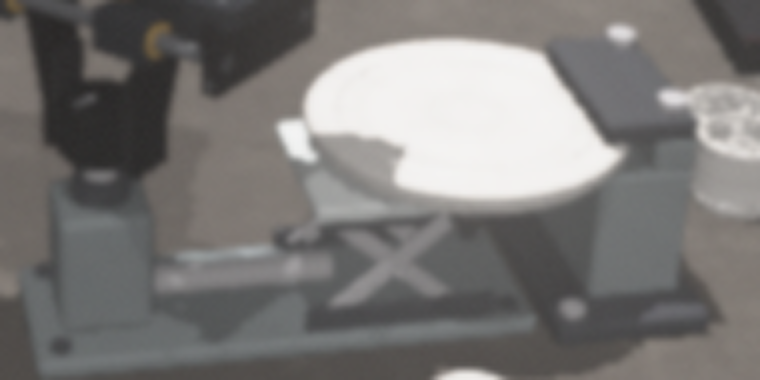

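The platform edge has risen about 8 px since the last side crop (row 225 to about 217), and the knob mark has turned with the gripper, so there is no slip. I'll carry on by feel.

```bash
python3 -m crank '[[[0,0,0,0.03,1]]]' >/dev/null; python3 r.py
python3 -m crank '[[[0,0,0,0.03,1]]]' >/dev/null; python3 r.py
python3 -m crank '[[[0,0,0,0.03,1]]]' >/dev/null; python3 r.py
```

```text
ang 2.690 Mz 0.354 [ 7.2 -0.  -7.3] [ 0.5212 -0.0609  0.0906] q7 -0.54
ang 2.721 Mz 0.424 [ 6.9 -0.3 -7.8] [ 0.5213 -0.061   0.0906] q7 -0.57
ang 2.751 Mz 0.434 [ 8.3 -1.  -7.8] [ 0.5213 -0.0611  0.0906] q7 -0.59
```

```bash
for i in 1; do python3 -m crank '[[[0,0,0,0,1]]]' >/dev/null; python3 r.py; done
python3 -m crank '[[[0,0,0,0,1]]]' >/dev/null; python3 r.py
python3 -m crank '[[[0,0,0,0,1]]]' >/dev/null; python3 r.py
python3 -m crank '[[[0,0,0,0,1]]]' >/dev/null; python3 r.py
python3 -m crank '[[[0,0,0,0,1]]]' >/dev/null; python3 r.py
python3 -m crank '[[[0,0,0,0,1]]]' >/dev/null; python3 r.py
```

```text
ang 2.751 Mz 0.215 [ 7.1 -0.9 -7.4] [ 0.5214 -0.061   0.0907] q7 -0.59
ang 2.750 Mz 0.132 [ 7.5 -0.3 -8.4] [ 0.5213 -0.061   0.0907] q7 -0.59
ang 2.750 Mz 0.158 [ 7.5 -1.3 -8. ] [ 0.5213 -0.0611  0.0907] q7 -0.59
ang 2.750 Mz 0.109 [ 7.7 -1.3 -7.9] [ 0.5213 -0.0611  0.0906] q7 -0.59
ang 2.750 Mz 0.184 [ 6.9 -1.1 -7.9] [ 0.5213 -0.0611  0.0907] q7 -0.59
ang 2.750 Mz 0.206 [ 8.4  0.3 -7.6] [ 0.5213 -0.0611  0.0906] q7 -0.59
```

```bash
python3 -m crank '[[[0,0,0,-0.03,1]]]' >/dev/null; python3 r.py
python3 -m crank '[[[0,0,0,-0.03,1]]]' >/dev/null; python3 r.py
python3 -m crank '[[[0,0,0,-0.02,1]]]' >/dev/null; python3 r.py
python3 -m crank '[[[0,0,0,0,1]]]' >/dev/null; python3 r.py
```

```text
ang 2.721 Mz -0.228 [ 7.7 -1.  -6.7] [ 0.5213 -0.061   0.0907] q7 -0.57
ang 2.690 Mz -0.240 [ 6.8 -0.2 -7.9] [ 0.5212 -0.0609  0.0906] q7 -0.54
ang 2.670 Mz -0.165 [ 7.5 -0.2 -7. ] [ 0.5211 -0.0609  0.0907] q7 -0.52
ang 2.671 Mz -0.091 [ 6.8  0.  -6.5] [ 0.5212 -0.0609  0.0907] q7 -0.52
```

Forward torque is about 0.42 and reverse about -0.23, which confirms contact. The load is now about 15–20 N, so I'll release and lift away.

```bash
python3 -m crank '[[[0,0,0,0,0.1],[0,0,0,0,-0.2],[0,0,0,0,-0.5],[0,0,0,0,-1],[0,0,0,0,-1],[0,0,0,0,-1],[0,0,0,0,-1],[0,0,0,0,-1],[0,0,0,0,-1],[0,0,0,0,-1]]]'; python3 -m crank '[[[0,0,-5,0,-1],[0,0,-15,0,-1],[0,0,-25,0,-1],[0,0,-25,0,-1],[0,0,-25,0,-1],[0,0,-25,0,-1],[0,0,-15,0,-1],[0,0,0,0,-1],[0,0,0,0,-1],[0,0,0,0,-1]]]'; python3 -c "
from h import *
t=get_image('top')['pixels'][110:270,220:420];a=get_image('side')['pixels'][205:300,225:415]
cv2.imwrite('pics/f.png',np.vstack([cv2.resize(t,(400,320)),cv2.resize(a,(400,200))])[:,:,::-1])"
```

```text
time: 10.9
position: [0.5185, -0.0595, 0.0906]
tool_rot: [2.872, 1.274, 0.0]
ft_force: [-0.6, -0.0, 0.4]
grip_width: 0.979
grip_force: 0.0
time: 11.73
position: [0.5179, -0.0594, 0.2247]
tool_rot: [-2.871, -1.273, 0.002]
ft_force: [0.2, 0.8, 0.4]
grip_width: 0.998
grip_force: 0.0
```

View pics/f.png

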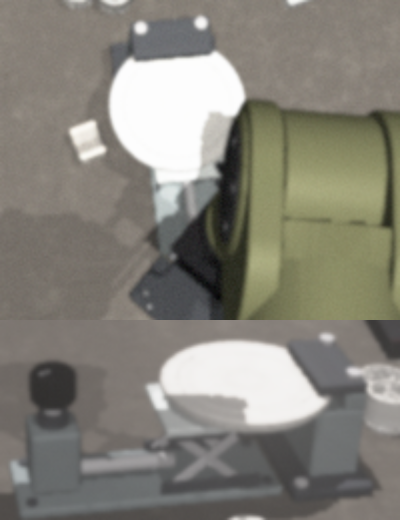

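The knob is free with the gripper clear above it, the platform is up against the blank, and the V-block, the one loose part fully in view, hasn't moved. I'll hand the job in.

```bash
python3 -c "
from bench import job
print(job.close_job())"
```

```text
the job is handed in; nothing more can be done
None
```

I turned the knob clockwise until I felt the platform touch the blank, backed off 0.08 rad to leave a light load of an estimated 15–20 N (peak about 25 N), released the knob, and handed the job in at about 12 s; the gripper never went near the loose parts, though only the V-block was fully in view in the last picture.

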